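# Shut the log mould and hold it over the drain spout

## Task

On the draining turntable the tall hinged log mould is standing open. Get it ready for filling: press its two halves shut edge to edge and turn the turntable until the mould faces the front, squarely over the drain spout of the pan. Its clip is not on and it springs open when let go, so finish with its two flanges still pinched together in the gripper, the mould held shut and the turntable held still, and leave the loose things on the worktop alone.

Things in the scene. Friction and masses are not known exactly. Their poses are not given: they have to be found in the camera images.
- pan: fixed round stainless drip pan, 332 mm across, 40 mm tall, on the worktop. Origin: centre of its underside, on the vertical axis of the turntable. Its -x axis points to its front, where the drain spout (open chute 56 mm wide, under 40 mm high) sticks out. Place and yaw vary
- spout (a point): outer end of the drain spout, 224 mm from the turntable axis: the front of the pan
- disc (a point): centre of the turntable's surface, 56 mm above the worktop. The turntable is a perforated metal disc 300 mm across. It carries, fixed in their seats, the log mould and three white draining baskets of curd, 80 mm across and 62 mm tall, centred 92 mm from the axis at the other three quarters
- turntable (a joint): angle of the turntable, rad: 0 when the log mould faces the front, over the spout; grows as it turns anticlockwise seen from above; starts at 0.6 to 1.5. It turns both ways with light friction (about 0.08 N m) and stays where it is left
- fixed_half: fixed half of the log mould, an upright plastic tube split lengthwise in two, 72 mm across, wall 3.5 mm, top 166 mm above the worktop. Origin: on the mould's axis at the disc's surface, 78 mm from the turntable's axis. Its -x axis points straight out from the turntable's axis along the closing seam, +y to the swinging half
- fixed_flange (a point): middle of the top edge of the fixed half's flange, 124 mm from the turntable axis. Each half has such an upright flange along the seam on the outer side: 4 mm thick, 112 to 136 mm from the turntable axis, free from 114 mm on, as tall as the mould. Shut, the two lie face to face, 8 mm thick together, meeting in the plane through the turntable's axis
- swing_half: hinged half of the log mould, mirror image of the fixed half; same origin and axes as fixed_half when shut. It swings clockwise seen from above as it opens
- hinge_pin (a point): top of the vertical hinge pin of the mould, on the side towards the turntable's axis and 39 mm from it
- swing_flange (a point): middle of the top edge of the swinging half's flange, 85 mm from the hinge pin; 166 mm above the worktop
- mould_hinge (a joint): opening angle of the swinging half, rad: 0 is shut edge to edge (end stop); starts 0.33 to 0.53 open (flanges 28 to 43 mm apart). A light spring pushes it open: about 1.5 N at the flange holds it shut, and it opens again when let go
- clip: loose U-shaped steel clip for the flanges, 100 x 16 x 22 mm, lying on the worktop; origin under its centre. Not used: leave alone
- spare_basket: loose empty white basket, 80 mm across, 62 mm tall; origin under its centre. Leave alone
- ladle: loose steel spoon 240 mm long lying on the worktop; leave alone
- soap: loose white bottle, 70 mm across, 150 mm tall; origin under its centre. Leave alone

How it is judged (in metres and radians):
At the end, for the whole second after the job is handed in: the log mould is shut (hinge within 0.04 rad, the flanges within 3.5 mm of touching), faces the spout within 0.10 rad (about 12 mm at the flanges), the turntable is still (under 0.05 rad/s), and the gripper's fingers press on both halves with more than 1 N each (value of joint mould_hinge below 0.04 rad and value of joint turntable between -0.1 and 0.1 rad and velocity of joint turntable between -0.05 and 0.05 rad/s and contact force between the fingers and swing_half above 1 N and contact force between the fingers and fixed_half above 1 N); the arm keeps its last pose, push and grip.
It fails at once if a loose thing on the worktop is pushed more than 20 mm (distance of any of clip, spare_basket, ladle, soap from where it was at the start of the episode above 0.02 m).
It also fails if it takes over 40 s, if anything falls off the work surface, if the arm or the gripper's body presses on something with over 40 N, if the wrist force passes 120 N, or if a joint passes its speed limit or range.

## Robot

A 6-joint arm with a two-finger parallel gripper is mounted at the origin on the work surface. World frame = base frame: x ahead of the robot, y to its left, z up, the work surface at z = 0. Lengths are in m, angles in degrees, forces in N, time in s.
With the tool pointing down it reaches from about 0.35 to 0.875 m from the base axis. Payload 4.2 kg.
Tool frame: the origin (TCP) lies midway between the tips of the shut fingers; the grasp point (between the pads) lies 19 mm behind it; z points along the fingers, y is the line along which they close (so a half turn about z gives the same grasp; the last joint's range is limited). The gripper opens to 87 mm and grips with 3 to 60 N. Pads are 19 mm wide; open, the fingers measure 117 mm over their backs; the gripper's body (75 mm by 190 mm) begins 51 mm behind the grasp point.
Start: joints at [89.072, 22.042, 0.453, 0, -68.411, -14.817], TCP at [0.17, 0.602, 0.223] pointing down, gripper open.
Joint ranges: [-179.83, 179.83], [-69.29, 118.12], [-61.27, 80.66], [-181.25, 117.63], [-171.15, -9.14], [-177.46, 177.46]. Speed limits (degrees/s): [159.86, 159.86, 180, 180, 180, 180].

## Interface

Orientations are given as [roll, pitch, yaw] about the fixed x, y, z axes, in that order (R = Rz(yaw) Ry(pitch) Rx(roll)).
In Python, from workcell import env gives the robot as it stands. The module is installed in compiled form; this text tells all that it offers. Calls block until the motion is done:
- env.goto(position, orientation): joint-space move of the TCP to a pose.
- env.move_straight(position, rotation=None, rate=0.15, force_limit=None): straight line of the TCP; rotation=None keeps the orientation; rate is the mean speed in m/s. With force_limit (N) it stops when the force on the tool has changed by that much, and returns True; else False.
- env.set_joints(angles): joint-space move.
- env.gripper_to(opening, grasp_force=None): opening from 0.0 (shut) to 1.0 (fully open); grasp_force is the grip in N (None keeps the last); returns when the fingers have stopped.
- env.dwell(seconds).
- env.inverse_kinematics(position, orientation): joint angles nearest the present ones, or None.
- env.read_state(): the state.
- env.grab_frame(name): name is "scene" or "top"; returns a dict with "image" (384x512x3 uint8, blue, green, red), "fx", "fy", "cx", "cy" (pixels), "position" and "orientation" of the camera in the world. Camera axes: x right, y up, looking along -z (the intrinsics and any distortion apply to the point x, -y, -z); pixel columns grow to the right and rows downward; lengths in m; the calibration is good to about 2 mm. A picture is of the moment at which its call begins. There is no depth.
A pose or a line that the arm cannot do raises env.Unreachable and nothing moves.
- env.close_job(): hands the job in; it is judged then, once.
Trained networks look in a picture, given as the dict that the camera call returned (one of the last four; its "shot" number tells which), for a name from the list of things; names that differ only in an ending like _2 or _b are one class to them, and where a whole thing is asked for, a point or a joint stands for the part that bears it (a point fixed in the world has none). Each returns a list of dicts, best first, with "score" (0 to 1); they miss things now and then, are a little off and sometimes report something else, mostly with a low value. They report only what shows in the picture. A call takes as long as a camera call.
- env.search_frame(picture, thing): "xyz" ([x, y, z] in m, in world coordinates, good to about 4 mm: the middle of the surface that is visible of it).
- env.trace(picture, thing): "mask" (384x512 bool, what is visible of it).
The state is a dict: "clock": time; "joint_positions": joint angles; "qvel": joint speeds; "joint_torque": joint torques, N m; "position": TCP position; "tool_rot": TCP orientation; "force": force on the tool from outside, world axes, zero at the start; "wrist_torque": the same for the moment, N m; "opening": opening from 0.0 (shut) to 1.0 (fully open); "finger_force": force on a finger pad.
Only numpy, scipy, OpenCV 4.12 (cv2) and the standard library are available. Lean on these libraries where they do the work, as an engineer would, in place of code of your own. Each camera call takes 0.05 s, during which the arm holds its last target. There are 200 camera calls.

## Working session

There is one attempt and no reset: what is moved stays moved. The work goes in short steps, each a Python script; the robot and the scene stay as the last script left them, time stands still between calls to the robot, and variables do not carry over. Pictures are saved under pics/ and viewed, at most 10 in all, crops included, and the job is handed in when it is done.

```bash
mkdir -p pics
cat > h.py <<'E'
from workcell import env
import numpy as np, cv2
from scipy.spatial.transform import Rotation as R
def rot(o):
    o=np.array(o,float)
    return o if o.shape==(3,3) else (R.from_quat(o).as_matrix() if o.shape==(4,) else R.from_euler('xyz',o,degrees=True).as_matrix())
def proj(f,p):
    c=rot(f["orientation"]).T@(np.array(p)-f["position"])
    return f["cx"]+f["fx"]*c[0]/-c[2], f["cy"]-f["fy"]*c[1]/-c[2]
def back(f,u,v,z):
    d=rot(f["orientation"])@np.array([(u-f["cx"])/f["fx"],-(v-f["cy"])/f["fy"],-1])
    p=np.array(f["position"]); return p+d*(z-p[2])/d[2]
E
python3 - <<'E'
from h import *
ims=[]
for n in ["top","scene"]:
    f=env.grab_frame(n); print(n,{k:v for k,v in f.items() if k!="image"})
    cv2.imwrite(f"pics/{n}0.png",cv2.resize(f["image"],(800,600)))
    for t in ["pan","spout","disc","fixed_flange","swing_flange","hinge_pin","fixed_half","swing_half","clip","spare_basket","ladle","soap"]:
        print(t,[(np.round(r["xyz"],3).tolist(),round(r["score"],2)) for r in env.search_frame(f,t)[:2]])
print(env.read_state())
E
```

```text
top {'fx': 395.6357298243968, 'fy': 395.6357298243968, 'cx': 251.22705692047072, 'cy': 190.79710889424152, 'position': array([ 0.24009467, -0.03833923,  1.37108781]), 'orientation': array([ 1.14180138e+01,  5.67194261e-03, -8.96568395e+01]), 'shot': 1}
pan [([0.567, 0.077, 0.057], 0.91)]
spout [([0.567, 0.079, 0.054], 0.69)]
disc [([0.581, 0.081, 0.056], 0.87)]
fixed_flange [([0.58, 0.001, 0.126], 0.49)]
swing_flange [([0.512, 0.025, 0.129], 0.73), ([0.578, 0.006, 0.128], 0.5)]
hinge_pin [([0.576, 0.086, 0.057], 0.79)]
fixed_half [([0.579, 0.006, 0.128], 0.63)]
swing_half [([0.512, 0.026, 0.134], 0.78), ([0.577, 0.084, 0.055], 0.51)]
clip [([0.495, -0.349, 0.017], 0.64)]
spare_basket [([0.436, 0.345, 0.017], 0.72)]
ladle [([0.532, -0.452, 0.011], 0.76), ([0.511, 0.026, 0.129], 0.69)]
soap [([0.554, 0.348, 0.104], 0.85)]
scene {'fx': 361.8726261458596, 'fy': 361.8726261458596, 'cx': 258.09675351452347, 'cy': 188.2548675423304, 'position': array([0.8168807 , 0.34919285, 0.83694292]), 'orientation': array([ 3.44580943e+01, -6.36327866e-02,  1.42541796e+02]), 'shot': 2}
pan [([0.597, 0.1
[... 572 characters left out ...]
2], 0.94)]
{'clock': 1.3, 'joint_positions': array([ 8.90719573e+01,  2.20432102e+01,  4.54729537e-01,  1.00927234e-04,
       -6.84113950e+01, -1.48176229e+01]), 'qvel': array([ 0.13053624, -0.0675321 , -0.0094473 , -0.01078647,  0.03033068,
        0.02878989]), 'joint_torque': array([-7.06470018e-05, -3.90473735e+01,  1.87625080e+01,  4.22458380e+00,
        1.54762447e-02, -1.66969380e-05]), 'position': array([0.16956594, 0.60155441, 0.22254859]), 'tool_rot': array([-1.79999856e+02, -5.89320656e-05, -1.57456285e+01]), 'force': array([ 0.49445308, -0.4451614 ,  0.08576486]), 'wrist_torque': array([ 0.00684968, -0.00970537, -0.00263886]), 'finger_force': 0.0, 'opening': 1.0031914700150129}
```

View pics/top0.png

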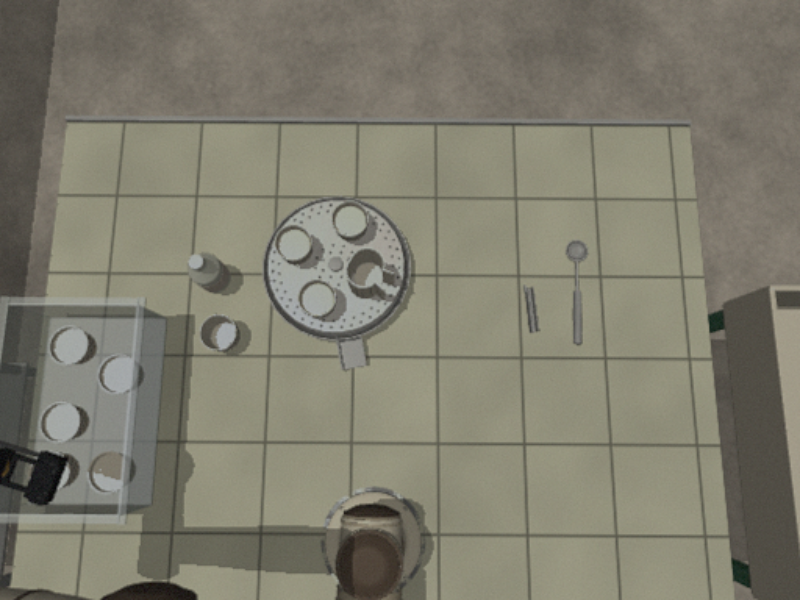

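View pics/scene0.png

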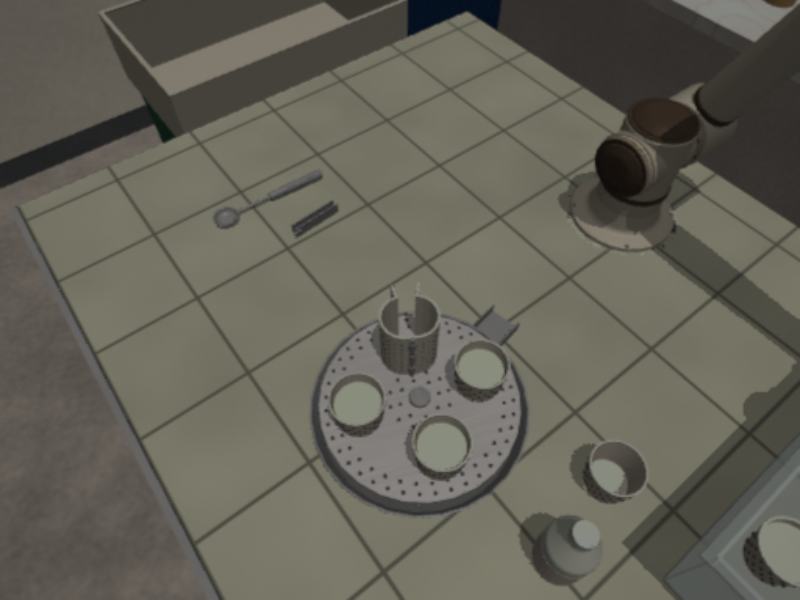

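Top view: disc knob at about (336,264), spout end at (354,368), and flanges to the right at about (398,275) and (395,297). The scene view agrees. I'll zoom in for the exact pixels.

Run:
```python
from h import *
f=env.grab_frame("top"); c=f["image"][120:240,160:280]
cv2.imwrite("pics/topz.png",cv2.resize(c,(600,600),interpolation=cv2.INTER_CUBIC))
s=env.grab_frame("scene"); c2=s["image"][170:260,230:350]
cv2.imwrite("pics/scz.png",cv2.resize(c2,(800,600),interpolation=cv2.INTER_CUBIC))
# disc/pan rim ellipse fit from the pan mask convex hull
for n,g in (("top",f),("scene",s)):
  for t in("disc","pan"):
    r=env.trace(g,t)
    if r:
        m=r[0]["mask"].astype(np.uint8); k=max(cv2.findContours(m,0,1)[0],key=cv2.contourArea)
        h=cv2.convexHull(k)
        e=cv2.fitEllipse(cv2.convexHull(k)); print(n,t,r[0]["score"],np.round(e,1) if 0 else e,cv2.boundingRect(k),back(g,*e[0],.056).round(4))
P={"rim":[0.58,0.082,0.056]}
print(proj(f,P["rim"]),proj(s,P["rim"]))
```

```text
top disc 0.61 ((214.7948760986328, 169.884521484375), (84.56771087646484, 87.42032623291016), 77.33729553222656) (172, 128, 87, 85) [0.5781 0.0887 0.056 ]
top pan 0.95 ((215.97323608398438, 178.5170440673828), (92.8093032836914, 111.07791900634766), 173.6475372314453) (168, 125, 95, 111) [0.5477 0.0839 0.056 ]
scene disc 0.59 ((268.2471923828125, 254.550537109375), (126.90058898925781, 140.05999755859375), 170.6581573486328) (204, 183, 129, 140) [0.5852 0.0871 0.056 ]
scene pan 0.92 ((271.5757141113281, 256.7397766113281), (140.54013061523438, 153.44427490234375), 29.821735382080078) (199, 183, 140, 149) [0.5825 0.096  0.056 ]
(np.float64(216.76145011614813), np.float64(169.35017955183363)) (np.float64(268.6542050642639), np.float64(251.68917369375012))
```

View pics/topz.png

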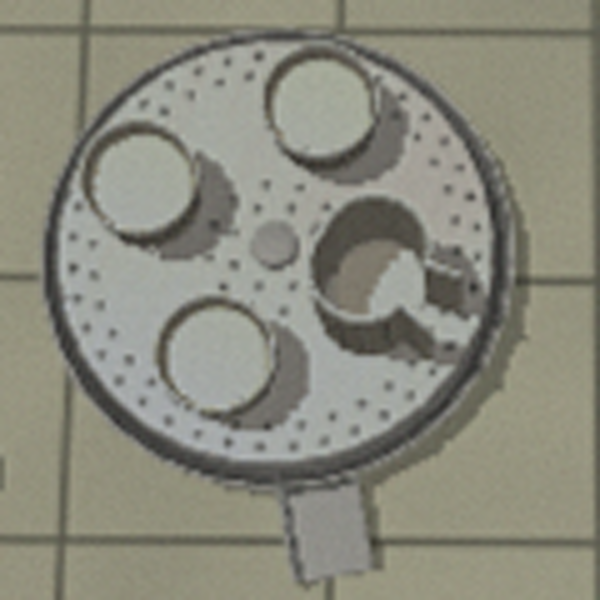

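View pics/scz.png

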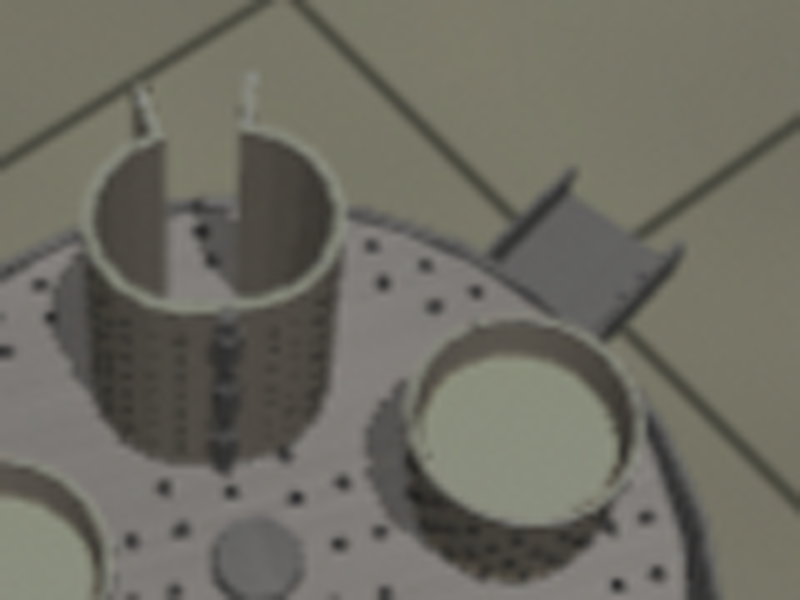

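Top crop: rim spans x 62–495 and y 38–463, knob at (275,243), spout end corners at (303,585) and (380,567), fixed flange from (425,260) to (463,274). Scene crop: fixed flange (155,135)→(137,88), swing flange (245,127)→(252,72), spout end corners at (575,175) and (683,250).

Run:
```python
from h import *
f=env.grab_frame("top"); s=env.grab_frame("scene")
T=lambda u,v,z:back(f,160+u/5-.4,120+v/5-.4,z).round(4)
S=lambda u,v,z:back(s,230+u/6.667-.4,170+v/6.667-.4,z).round(4)
print("disc rim c",T(279,250,.056),"knob",T(275,243,.07),S(258,545,.07))
for z in(.02,.04): print("spout",z,T(341,576,z),S(629,212,z), T(303,585,z),T(380,567,z))
print("fixed fl",T(425,260,.166),T(463,274,.166),S(155,135,.166),S(137,88,.166))
print("swing fl",T(405,313,.166),T(440,345,.166),S(245,127,.166),S(252,72,.166))
print("hinge",T(315,285,.166),S(228,310,.166))
```

```text
disc rim c [0.5791 0.0866 0.056 ] knob [0.5804 0.0881 0.07  ] [0.5844 0.0856 0.07  ]
spout 0.02 [0.3595 0.0423 0.02  ] [0.3614 0.0455 0.02  ] [0.3533 0.0681 0.02  ] [0.3658 0.0158 0.02  ]
spout 0.04 [0.3578 0.0411 0.04  ] [0.3725 0.0529 0.04  ] [0.3516 0.0665 0.04  ] [0.3639 0.015  0.04  ]
fixed fl [ 0.5448 -0.0156  0.166 ] [ 0.5359 -0.0395  0.166 ] [ 0.5483 -0.0195  0.166 ] [ 0.5415 -0.0387  0.166 ]
swing fl [ 0.5106 -0.0034  0.166 ] [ 0.4904 -0.0254  0.166 ] [ 0.5222 -0.0037  0.166 ] [ 0.5062 -0.0202  0.166 ]
hinge [0.5283 0.0531 0.166 ] [0.5705 0.0488 0.166 ]
```

```bash
cat >> h.py <<'E'
C=np.array([.581,.087]); TH=-168.2; RG=.127
def pose(th,z,flip):
    a=np.radians(th); y=th+180*flip; y=(y+180)%360-180
    return [*(C+RG*np.array([np.cos(a),np.sin(a)])),z],[180,0,y]
E
python3 - <<'E'
from h import *
for fl in(0,1):
    for th in(-117.5,TH-3): print(fl,th,pose(th,.131,fl),env.inverse_kinematics(*pose(th,.131,fl)))
p=env.read_state()["position"]
env.move_straight([p[0],p[1],.30],rate=.2)
p,o=pose(-117.5,.26,1); env.goto(p,o)
s=env.read_state(); print(s["clock"],s["joint_positions"],s["position"],s["tool_rot"],s["force"])
f=env.grab_frame("scene"); cv2.imwrite("pics/app.png",cv2.resize(f["image"][110:290,180:420],(800,600),interpolation=cv2.INTER_CUBIC))
E
```

```text
0 -117.5 ([np.float64(0.5223579261191507), np.float64(-0.025650375813634177), 0.131], [180, 0, -117.5]) [ 14.98014688  17.28377306 -21.20811419   0.         -51.50811276
 -42.48014688]
0 -171.2 ([np.float64(0.45549499555628775), np.float64(0.06757079879192712), 0.131], [180, 0, -171.2]) [ 2.87437842e+01  1.15772681e+01 -2.93902315e+01 -2.54444375e-14
 -4.90325004e+01 -1.09943784e+02]
1 -117.5 ([np.float64(0.5223579261191507), np.float64(-0.025650375813634177), 0.131], [180, 0, 62.5]) [ 14.98014688  17.28377306 -21.20811419   0.         -51.50811276
 137.51985312]
1 -171.2 ([np.float64(0.45549499555628775), np.float64(0.06757079879192712), 0.131], [180, 0, 8.800000000000011]) [ 2.87437842e+01  1.15772681e+01 -2.93902315e+01  2.54444375e-14
 -4.90325004e+01  7.00562158e+01]
4.7833 [ 1.50257189e+01  1.05759924e+01 -1.01846160e+01 -1.63854391e-03
 -6.92413352e+01  1.37508036e+02] [ 0.52247859 -0.02519945  0.25992441] [-1.79997532e+02  1.83104411e-04  6.25331742e+01] [ 0.61014656  0.22596596 -1.00909092]
```

View pics/app.png

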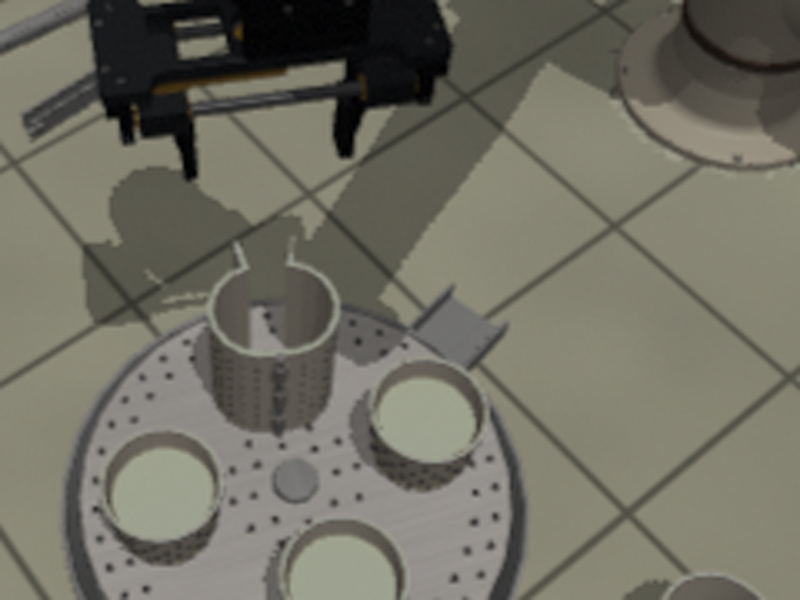

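The fingertips at (192,175) and (345,155) straddle the flanges at (238,243) and (292,240), so they are centred. Next I lower and pinch.

Run:
```python
from h import *
p,o=pose(-117.5,.131,1)
print(env.move_straight(p,rate=.08,force_limit=8), env.read_state()["position"])
env.gripper_to(0.0,15)
s=env.read_state(); print(s["clock"],s["opening"],s["finger_force"],s["force"],s["wrist_torque"])
f=env.grab_frame("scene"); cv2.imwrite("pics/grip.png",cv2.resize(f["image"][140:260,220:380],(800,600),interpolation=cv2.INTER_CUBIC))
```

```text
False [ 0.52270002 -0.02557812  0.13150138]
7.85 0.08925802807368083 15.008766988757998 [-1.36304166 -3.5571749   0.31896849] [-1.20470069  0.26274931 -0.20051235]
```

View pics/grip.png

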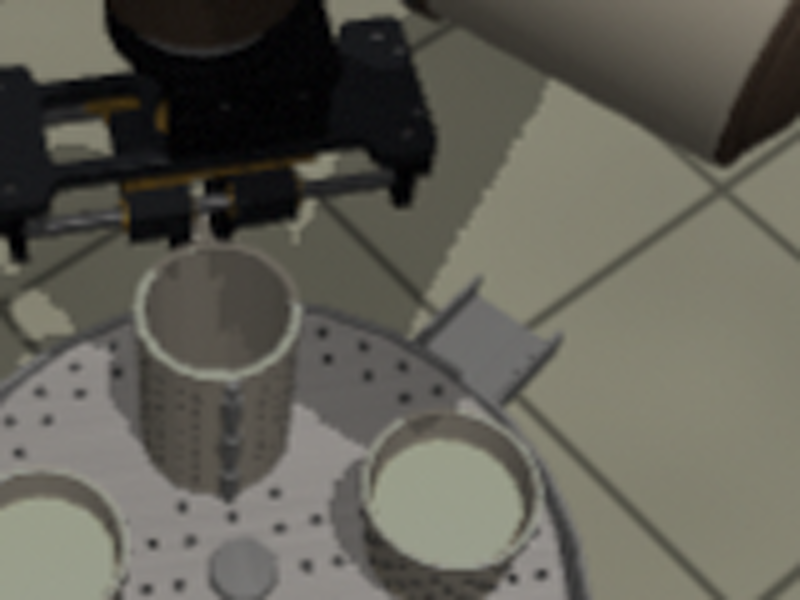

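The mould is shut: the opening is 7.8 mm, about 8 mm of flange, and the ring at (215,310) is closed. Now the turntable turn.

Run:
```python
from h import *
for th in np.linspace(-117.5,TH,11)[1:]:
    p,o=pose(th,.131,1); env.move_straight(p,o,rate=.04)
    s=env.read_state(); print(round(th,1),round(s["clock"],1),s["force"].round(1),s["wrist_torque"].round(2),round(s["opening"],3),round(s["finger_force"],1))
    if np.linalg.norm(s["force"])>30: print("STOP");break
env.dwell(.3)
s=env.read_state();print(s["position"],s["tool_rot"],s["force"])
f=env.grab_frame("top"); a=cv2.resize(f["image"][120:240,160:280],(400,400),interpolation=cv2.INTER_CUBIC)
f=env.grab_frame("scene"); b=cv2.resize(f["image"][150:270,230:350],(400,400),interpolation=cv2.INTER_CUBIC)
cv2.imwrite("pics/end.png",np.hstack([a,b]))
```

```text
-122.6 8.3 [-2.2 -4.  -0.4] [-1.27  0.45 -0.14] 0.085 15.0
-127.6 8.8 [-1.1 -3.7 -0.4] [-1.15  0.62 -0.14] 0.084 15.0
-132.7 9.2 [-1.9 -3.4  0.6] [-1.08  0.7  -0.23] 0.093 15.0
-137.8 9.6 [-2.5 -2.8  0.2] [-1.    0.79 -0.14] 0.085 15.0
-142.8 10.1 [-3.8 -2.1 -0.8] [-0.77  0.83 -0.16] 0.087 15.0
-147.9 10.5 [-2.9 -1.2 -0.2] [-0.6   0.8  -0.11] 0.088 15.0
-153.0 10.9 [-2.3 -2.1 -1.3] [-0.48  0.81 -0.09] 0.087 15.0
-158.1 11.4 [-1.5 -0.8 -2.8] [-0.24  0.76 -0.05] 0.086 15.0
-163.1 11.8 [-2.3 -0.1 -3.3] [-0.13  0.73  0.  ] 0.084 15.0
-168.2 12.2 [-2.7  0.1 -3.9] [0.06 0.7  0.03] 0.085 15.0
[0.45677401 0.06097093 0.13090605] [-1.79994928e+02 -7.47757405e-03  1.18088476e+01] [-2.2958687   0.77672652 -5.06393932]
```

View pics/end.png

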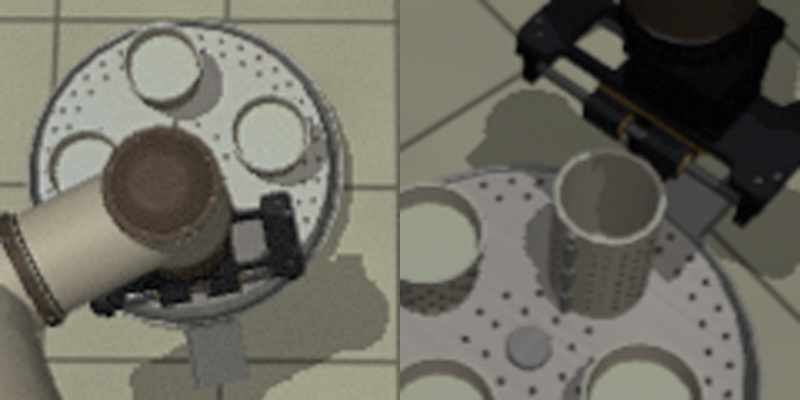

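The mould is closed over the spout: left panel, spout end at about (220,385), rear basket rim at (163,65), right basket rim at (270,133). I'll check the angle from the basket centres.

Run:
```python
from h import *
f=env.grab_frame("top")
T=lambda u,v,z:back(f,160+u/3.333-.35,120+v/3.333-.35,z)[:2]
for n,u,v,off in(("rear",163,65,180),("right",270,133,90)):
    d=T(u,v,.118)-C; print(n,np.hypot(*d),((np.degrees(np.arctan2(d[1],d[0]))-off+180)%360)-180)
A,B=T(165,65,.118),0
for z in(.0,.02,.04):
    d=T(220,386,z)-C; print("spout",z,np.hypot(*d),np.degrees(np.arctan2(d[1],d[0])))
# spout sides (crop topz coords earlier): left edge (283,490)->(303,585), right (360,485)->(380,567)
T5=lambda u,v,z:back(f,160+u/5-.4,120+v/5-.4,z)[:2]
for a,b in(((283,490),(303,585)),((360,485),(380,567))):
    d=T5(*b,.03)-T5(*a,.03); print(np.degrees(np.arctan2(d[1],d[0])))
```

```text
rear 0.08823797955293981 -167.589346901621
right 0.08991800773622645 -169.34939677914053
spout 0.0 0.2249525042668872 -170.76526549026798
spout 0.02 0.2268750927013595 -170.5110563321892
spout 0.04 0.22880207208362505 -170.2611242405063
-166.8831712702076
-165.51033624658038
```

```bash
python3 -c "
from h import *
s=env.read_state();print(s['opening'],s['finger_force'],s['qvel'].round(2))
print(env.close_job())"
```

```text
0.08843987229006527 15.005670004757121 [ 0.   -0.2  -0.    0.03 -0.01 -0.13]
the job is handed in; nothing more can be done
None
```

I handed the job in with the mould pinched shut at 15 N and held still over the spout. By camera it faces the spout to within about 3° (5.7° is allowed), but the hand-in returned no verdict.

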